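Tip the lunch box onto its base and press its latch down

TASK

The pink lunch box has been left standing on its back wall on the acacia board with its latch sticking out. Push it over so that it lies flat on its base on the board with the lid up, and only then press the raised latch down flat onto the lid. Push and press gently with the fingers only, never pinching or lifting the box, and leave everything else where it is.

Things in the scene. Friction and masses are not known exactly. Their poses are not given: they have to be found in the camera images.
- lunch_box: Closed pink plastic lunch box, 0.3 to 0.52 kg, loose, at the start standing on its long back wall: 62 mm deep, 150 wide, 105 tall. Origin: centre of the back wall. Axes fixed to the box: x out of the base (base face x = +31 mm, lid face x = -31 mm), y along the width, z from back wall (0) to front wall (105 mm). At the start z is up; in use, lid up, x points straight down and z is level.
- box_center (a point): Centre of the lunch box (x 0, y 0, z 52.5 mm in its frame). About 65 mm above the table at the start, 43 mm in use. Pushed level on the lid face 75 mm or more above the board, towards the box's +x, the box pivots about the edge between base and back wall, may slide some mm, and falls onto its base once tilted past about 31 deg.
- latch (a joint): Latch angle in rad: 0 = folded flat against the lid (shut); it starts raised 0.45 to 0.8 rad from the lid; limit 1.3. To shut it press its outer face towards the lid, between hinge and free end, sweeping down and towards the front (a straight press down may jam by friction, a push on the end's edge opens it). Friction holds it at any angle (about 1.5 N at 20 mm from its hinge moves it); no spring.
- latch_root (a point): Middle of the latch's hinge line on the outer lid face, at x -31, y 0, z 70 mm in the lunch box frame. Hinge line along the box's y. The latch is a pink flap 28 mm wide (y), 34 long, 6 thick; shut, it lies flat on the lid from z = 70 to 104 mm, its outer face 6 mm above the lid (68 mm above the board in use). Raised, its free end stands out from the lid.
- latch_tip (a point): Middle of the latch's free end, 34 mm from its hinge.
- board: Thin acacia board, 400 (x) x 300 (y) x 12 mm, fixed to the shelf. Origin: centre of its underside on the table (z = 0), top at z = 12 mm. The lunch box stands on its -x half with its base towards the board's +x half.
- bowl: small white ceramic bowl, 80 mm across, 35 mm high, on the board near its +x +y corner; bystander. Origin: centre of its underside
- pestle: white ceramic pestle standing on its thick end, 42 mm across, 117 mm high, on the board near its +x -y corner; bystander. Origin: centre of its underside
- wok_lid: domed aluminium wok lid lying flat, 274 mm across, black knob to 65 mm height; bystander to the right. Origin: centre of its underside
- skewer_holder: stainless cup, 72 mm across, 125 mm high, with skewers to about 230 mm; bystander. Origin: centre of its underside
- oil_bottle: green glass bottle, 64 mm across, 210 mm high; bystander. Origin: centre of its underside
- jar: glass jar with metal cap, 72 mm across, 100 mm high; bystander. Origin: centre of its underside
- mug: blue mug, 80 mm across, 90 mm high; bystander. Origin: centre of its underside
There are look-alikes about, which are no part of the job. There is more than one size of the lunch_box; the job needs the smaller.

How it is judged (in metres and radians):
On the way, in this order (a step that is already met when the one before it is completed fails the run):
1. the lunch box lies on its base on the board, lid up (angle between lunch_box's own x axis and vertical above 3 rad and angular speed of lunch_box below 0.3 rad/s and height (world z) of box_center between 0.037 and 0.049 m and x of box_center in the frame of board between -0.2 and 0.2 m and y of box_center in the frame of board between -0.15 and 0.15 m), for 0.2 s.
2. the latch is pressed flat onto the lid (value of joint latch below 0.12 rad), for 0.2 s.
At the end, for the whole second after the job is handed in: The lunch box rests on its base with the lid up (within about 8 deg), its centre over the board and 37 to 49 mm above the table, at rest, and the latch is shut to less than 0.12 rad (angle between lunch_box's own x axis and vertical above 3 rad and value of joint latch below 0.12 rad and height (world z) of box_center between 0.037 and 0.049 m and x of box_center in the frame of board between -0.2 and 0.2 m and y of box_center in the frame of board between -0.15 and 0.15 m and linear speed of lunch_box below 0.02 m/s and angular speed of lunch_box below 0.1 rad/s); the robot touches nothing.
It fails at once if the lunch box is lifted off the board (height (world z) of box_center above 0.095 m or (angle between lunch_box's own x axis and vertical above 3 rad and height (world z) of box_center above 0.06 m)).
It fails at once if the lunch box is pinched or shoved hard (over 20 N) before it lies on its base, or pressed with over 60 N after ((angle between lunch_box's own x axis and vertical below 2.9 rad and contact force between the fingers and lunch_box above 20 N) or contact force between the fingers and lunch_box above 60 N).
It fails at once if the bowl or the pestle is moved over 30 mm or tipped over 20 deg (distance of any of bowl, pestle from where it was at the start of the episode above 0.03 m or angle between any of bowl, pestle's own z axis and vertical above 0.35 rad).
It fails at once if another bystander is moved over 30 mm or tipped over 20 deg (distance of any of wok_lid, skewer_holder, oil_bottle, jar, mug from where it was at the start of the episode above 0.03 m or angle between any of wok_lid, skewer_holder, oil_bottle, jar, mug's own z axis and vertical above 0.35 rad).
It also fails if it takes over 45 s, if anything falls off the work surface, if the arm or the gripper's body presses on something with over 40 N, if the wrist force passes 120 N, or if a joint passes its speed limit or range.

ROBOT

A 6-joint arm with a two-finger parallel gripper is mounted at the origin on the work surface. World frame = base frame: x ahead of the robot, y to its left, z up, the work surface at z = 0. Lengths are in mm, angles in rad, forces in N, time in s.
With the tool pointing down it reaches from about 425 to 950 mm from the base axis. Payload 14.7 kg.
Tool frame: the origin (TCP) lies at the very end of the fingers, on their centre line; the grasp point (between the pads) lies 19 mm behind it; z points along the fingers, y is the line along which they close (so a half turn about z gives the same grasp; the last joint's range is limited). The gripper opens to 85 mm and grips with 20 to 120 N. Pads are 22 mm wide; open, the fingers measure 114 mm over their backs; the gripper's body (76 mm by 85 mm) begins 54 mm behind the grasp point. The pads swing forward as they close: fully open they stand 13 mm farther back than shut.
Start: joints at [1.261, 0.48, 1.596, -0, 1.065, -0.047], TCP at [168.836, 627.684, 231.297] pointing down, gripper open.
Joint ranges: [-2.75, 2.75], [-0.82, 2.05], [0.23, 2.67], [-1.56, 4.7], [0.09, 2.69], [-2.92, 2.92]. Speed limits (rad/s): [1.89, 1.89, 2.39, 3.01, 3.01, 3.01].

INTERFACE

Orientations are given as a unit quaternion [x, y, z, w].
In Python, from plant import monitor, camera, job, spotter gives the robot as it stands.
- The arm moves only by the shell command python3 -m pendant 'ROWS' [FORCE]. ROWS is JSON, one flat list of numbers, 7 for each row, row after row: the shift along the world's x, y, z in mm, then the turn, a rotation vector about the world's x, y, z in degrees, then the finger opening in mm, from 0 to 85.4. A call has 1 to 20 rows; each row is the pose to reach, as a shift and turn from the pose commanded when the call began; what a row does not reach only later rows make up. A row lasts 1/10 s, in which the tool goes at most 50 mm and 8.59 degrees, less where a joint would pass 70% of its speed; a pose out of reach is approached as far as the arm can. A call with a gripper value outside its range is refused whole. The fingers move at their own pace and stop on an object; FORCE is the grip in N (left out, the last holds). Time passes only in rows, so rows that repeat a pose let the fingers close. It gives the time, the measured TCP pose, the force, the opening and the grip force at its end, in the units of the state.
- monitor.observe(): the state, without advancing time (a new reading comes with each control period).
- camera(name): name is "scene" or "top"; returns a dict with "image" (420x560x3 uint8, red, green, blue), "K" (3x3 intrinsics, pixels), "R" (3x3) and "t" (3): a world point X has camera coordinates R X + t. Camera axes: x right, y down, z forward; pixel columns grow to the right and rows downward; lengths in mm; the calibration is good to about 2 mm. A picture is of the moment at which its call begins. There is no depth.
- job.job_done(): hands the job in; it is judged then, once.
Trained networks look in a picture, given as the dict that the camera call returned (one of the last four; its "shot" number tells which), for a name from the list of things; names that differ only in an ending like _2 or _b are one class to them, and where a whole thing is asked for, a point or a joint stands for the part that bears it (a point fixed in the world has none). Each returns a list of dicts, best first, with "score" (0 to 1); they miss things now and then, are a little off and sometimes report something else, mostly with a low value. They report only what shows in the picture. A call takes as long as a camera call. They do not tell look-alikes from the thing itself.
- spotter.spot_in(label, picture): "xy" ([column, row] in pixels, amid what is visible of it).
- spotter.mark_of(label, picture): "xy" ([column, row] in pixels: a listed point, or the origin of a listed thing).
The state is a dict: "t": time; "joints": joint angles; "qvel": joint speeds; "joint_torque": joint torques, N m; "position": TCP position; "orientation": TCP orientation; "force": force on the tool from outside, world axes, zero at the start; "wrist_torque": the same for the moment, N m; "grip_width": finger opening in mm; "grasp_force": force on a finger pad.
Only numpy, scipy, OpenCV 4.12 (cv2) and the standard library are available. Lean on these libraries where they do the work, as an engineer would, in place of code of your own. Each camera call takes 0.05 s, during which the arm holds its last target. There are 200 camera calls.

## Working session

There is one attempt and no reset: what is moved stays moved. The work goes in short steps, Python scripts to look and compute and a shell command to move; the robot and the scene stay as the last step left them, time stands still between calls to the robot, and variables do not carry over. Pictures are saved under pics/ and viewed, at most 13 in all, crops included, and the job is handed in when it is done.

```bash
mkdir -p pics; ls; cat > h.py <<'E'
import numpy as np, cv2
from plant import monitor, camera, job, spotter
def shots():
    return {n:camera(n) for n in("scene","top")}
def save(p,f): cv2.imwrite(f,cv2.cvtColor(p["image"],cv2.COLOR_RGB2BGR))
def tri(pa,ua,pb,ub):
    P=[np.array(p["K"])@np.c_[np.array(p["R"]),np.array(p["t"])] for p in(pa,pb)]
    X=cv2.triangulatePoints(P[0],P[1],np.float64(ua).reshape(2,1),np.float64(ub).reshape(2,1))
    return (X[:3]/X[3]).ravel()
def onz(p,u,z):
    R=np.array(p["R"]);t=np.array(p["t"]).ravel();K=np.array(p["K"])
    c=-R.T@t; d=R.T@np.linalg.inv(K)@np.array([u[0],u[1],1.]); return c+d*(z-c[2])/d[2]
def proj(p,X):
    q=np.array(p["K"])@(np.array(p["R"])@np.array(X)+np.array(p["t"]).ravel()); return q[:2]/q[2]
E
python3 - <<'E'
from h import *
s=shots()
for n in s:
    save(s[n],f"pics/{n}0.png"); print(n)
    for l in("lunch_box","box_center","latch_root","latch_tip","board","bowl","pestle"):
        print(l,[(np.round(d["xy"],1).tolist(),round(d["score"],2)) for d in spotter.mark_of(l,s[n])[:4]])
o=monitor.observe();print(o["position"],o["orientation"],o["grip_width"],o["t"])
E
```

```text
pics
scene
lunch_box [([289.4, 269.5], 0.75), ([364.6, 176.6], 0.59)]
box_center [([366.3, 162.9], 0.56)]
latch_root [([362.6, 161.6], 0.95), ([281.5, 257.2], 0.81)]
latch_tip [([363.3, 150.3], 0.54), ([277.4, 251.7], 0.48), ([433.5, 223.9], 0.47)]
board [([298.6, 256.4], 0.66)]
bowl [([302.5, 210.6], 0.91)]
pestle [([356.9, 238.5], 0.63)]
top
lunch_box [([173.2, 313.0], 0.64)]
box_center [([262.6, 159.4], 0.77), ([167.3, 316.2], 0.73), ([265.0, 157.1], 0.31)]
latch_root [([179.3, 304.7], 0.97), ([273.7, 146.8], 0.77)]
latch_tip [([171.2, 308.2], 0.68), ([275.5, 141.3], 0.57)]
board [([256.3, 180.5], 0.61)]
bowl [([250.3, 244.9], 0.68), ([272.1, 146.9], 0.62)]
pestle [([194.8, 202.3], 0.52)]
[168.83276115 627.67591413 231.29782263] [ 1.31031874e-01  9.91378156e-01 -4.98336079e-06 -1.13311583e-05] 85.51443584676446 0.8
```

View pics/scene0.png

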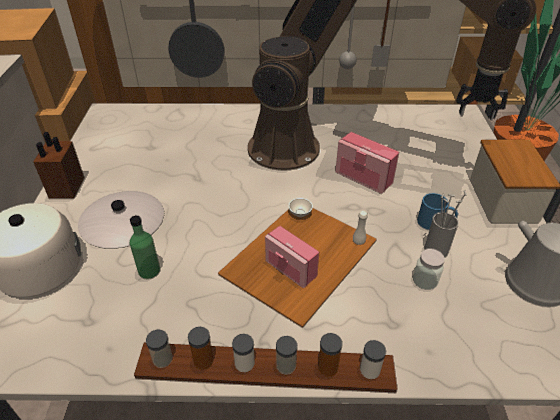

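View pics/top0.png

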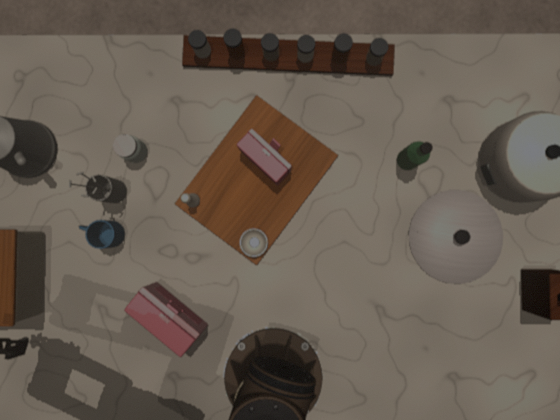

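The small box is on the board (scene ~(292,257), top ~(264,157)). Its lid and latch face away from the robot and its base faces the bowl/pestle corner. The bigger look-alike is off the board at scene (366,163). Next I need exact corners.

```bash
python3 - <<'E'
from h import *
s=shots()
a=s["top"]["image"][85:275,165:345]; b=s["scene"]["image"][195:325,215:385]
a=cv2.resize(a,None,fx=3.15,fy=3.15,interpolation=3);b=cv2.resize(b,None,fx=4.5,fy=4.5,interpolation=3)
cv2.imwrite("pics/t1.png",a[...,::-1]);cv2.imwrite("pics/s1.png",b[...,::-1])
T,S=s["top"],s["scene"]
for l,h in(("bowl",12),("pestle",12)):
    u=[max(spotter.mark_of(l,p),key=lambda d:d["score"])["xy"] for p in(T,S)]
    print(l,tri(T,u[0],S,u[1]).round(1),onz(T,u[0],h).round(1))
for l,ut,us in(("center",(262.6,159.4),None),("root",(273.7,146.8),(281.5,257.2)),("tip",(275.5,141.3),(277.4,251.7))):
    print(l, tri(T,ut,S,us).round(1) if us else onz(T,ut,65).round(1))
for c in((258,96),(337,156),(258,264),(176,203)): print(onz(T,c,12).round(0))
for p in(T,S): R=np.array(p["R"]);print((-R.T@np.array(p["t"]).ravel()).round(0))
E
```

```text
bowl [381.6  58.2   7.9] [381.7  56.8  12. ]
pestle [508.3 234.7  18.9] [508.6 232.   12. ]
center [619.4  26.1  65. ]
root [650.6  -4.   89.1]
tip [660.  -12.6 121.3]
[814.  43.  12.]
[ 637. -187.   12.]
[324.  42.  12.]
[501. 280.  12.]
[ 422.  -52. 1418.]
[1546.   -6. 1072.]
```

View pics/t1.png

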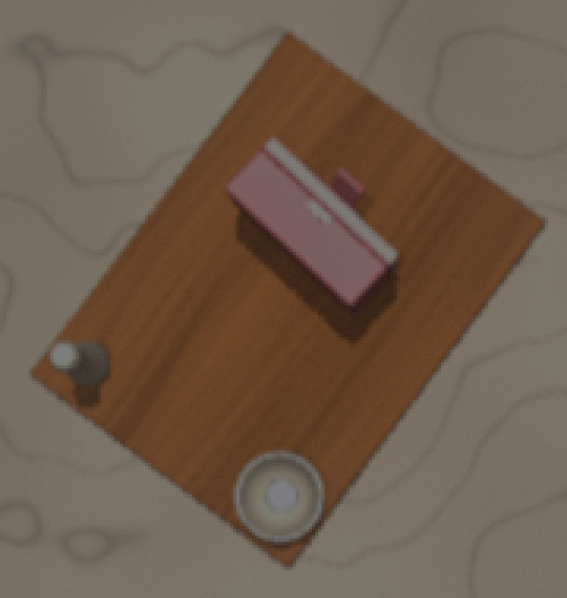

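View pics/s1.png

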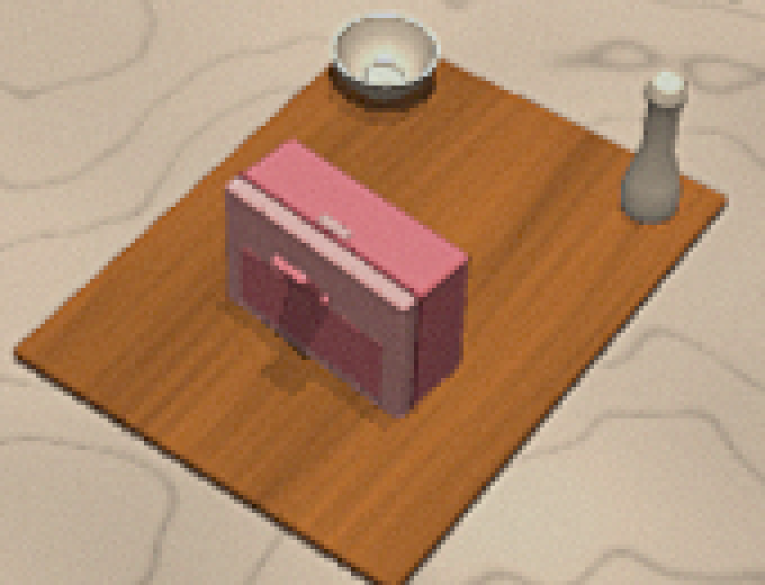

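Both crops show the box's front wall on top. Its corners in the top crop are (268,140), (398,258), (353,307), (228,188). In the scene crop they are (228,183), (412,303), (468,260), (293,142). The latch sticks out of the lid side, away from the robot, and the bowl and pestle sit past the base side.

```bash
python3 - <<'E'
from h import *
s=shots();T,S=s["top"],s["scene"]
tc=np.array([(268,140),(398,258),(353,307),(228,188)])/3.15+[165,85]
sc=np.array([(228,183),(412,303),(468,260),(293,142)])/4.5+[215,195]
# t order: A lid/+y side, B lid/-y ; scene: first lid left(-y?), second lid right(+y), base right, base left
so=[sc[1],sc[0],sc[3],sc[2]]
X=np.array([tri(T,a,S,b) for a,b in zip(tc,so)]);print(X.round(1))
Z=np.array([onz(T,a,117) for a in tc]);print(Z.round(1));Zs=np.array([onz(S,a,117) for a in so]);print(Zs.round(1))
for Q in(X,Z,Zs):
    c=Q.mean(0);w=Q[0]+Q[3]-Q[1]-Q[2];d=Q[3]+Q[2]-Q[0]-Q[1]
    print(c.round(1),np.hypot(*w[:2])/2,np.hypot(*d[:2])/2,np.degrees(np.arctan2(w[1],w[0])),np.degrees(np.arctan2(d[1],d[0])))
bc=[onz(T,np.array(c)/3.15+[165,85],12) for c in((288,33),(545,220),(290,567),(32,373))];print(np.round(bc,1),np.mean(bc,0))
E
```

```text
[[693.3  60.5 116.4]
 [591.7 -50.7 113.4]
 [550.2 -11.2 109.2]
 [653.1  95.7 110.4]]
[[693.2  57.  117. ]
 [591.4 -54.3 117. ]
 [549.5 -15.8 117. ]
 [651.8  91.1 117. ]]
[[693.5  64.1 117. ]
 [595.2 -46.9 117. ]
 [558.1  -6.6 117. ]
 [658.8  98.9 117. ]]
[622.1  23.6 112.3] 149.46385856256927 55.38692890838353 46.850395420611335 137.59933324522396
[621.5  19.5 117. ] 149.4242510449577 55.22225543868084 46.904272741289674 138.9248553603144
[626.4  27.4 117. ] 147.01709924198022 51.978717629624626 47.40167721229754 133.7342000999298
[[ 815.3   47.4   12. ]
 [ 640.1 -190.2   12. ]
 [ 321.3   44.7   12. ]
 [ 499.3  282.5   12. ]] [568.99993778  46.12800353  12.        ]
```

```bash
python3 -m pendant '[0,0,50,0,0,0,62, 515,-661,50,0,0,-28,62, 515,-661,50,0,0,-28,62, 515,-661,50,0,0,-28,62, 515,-661,50,0,0,-28,62, 515,-661,50,0,0,-28,62, 515,-661,50,0,0,-28,62, 515,-661,50,0,0,-28,62, 515,-661,50,0,0,-28,62, 515,-661,50,0,0,-28,62, 515,-661,50,0,0,-28,62, 515,-661,50,0,0,-28,62, 515,-661,50,0,0,-28,62, 515,-661,50,0,0,-28,62, 515,-661,50,0,0,-28,62, 515,-661,50,0,0,-28,62, 515,-661,50,0,0,-28,62, 515,-661,50,0,0,-28,62, 515,-661,50,0,0,-28,62, 515,-661,50,0,0,-28,62]'
```

```text
t: 3.2
position: [683.9, -34.1, 280.7]
orientation: [0.368, 0.93, -0.0, -0.0]
force: [-0.5, 1.5, 0.3]
grip_width: 61.5
grasp_force: 0.0
```

```bash
python3 -m pendant '[0,0,-50,0,0,0,62, 0,0,-100,0,0,0,62, 0,0,-150,0,0,0,62, 0,0,-175,0,0,0,62, 0,0,-186,0,0,0,62, 0,0,-188,0,0,0,62, 0,0,-188,0,0,0,62]'
python3 - <<'E'
from h import *
s=shots();out=[]
for n in("top","scene"):
    p=s[n];X=np.array([684,-34,92.]);c=proj(p,X).astype(int);x0,y0=max(c[0]-75,0),max(c[1]-60,0)
    out.append(cv2.resize(p["image"][y0:y0+130,x0:x0+130],(390,390),interpolation=3));print(n,x0,y0)
cv2.imwrite("pics/a2.png",np.hstack(out)[...,::-1])
E
```

```text
t: 3.9
position: [684.5, -32.9, 94.7]
orientation: [0.367, 0.93, 0.0, 0.001]
force: [0.2, -0.7, 0.2]
grip_width: 62.3
grasp_force: 0.0
top 208 74
scene 194 205
```

View pics/a2.png

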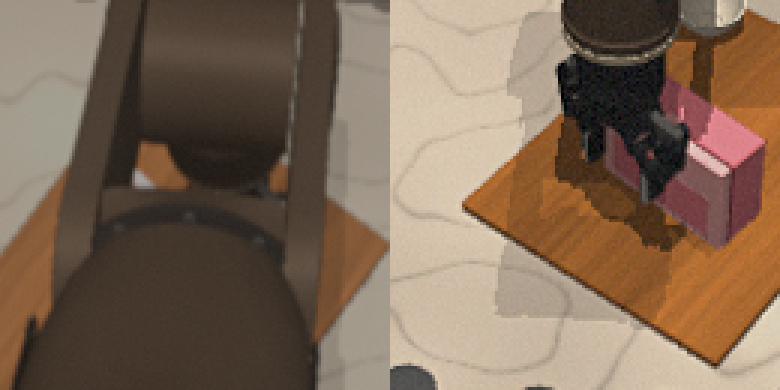

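The fingers straddle the latch behind the lid (scene part of the crop, ~(640,160)) with nothing touching. Now a slow push along (-0.731, 0.682).

```bash
python3 -m pendant '[-7,7,0,0,0,0,62, -15,14,0,0,0,0,62, -20,19,0,0,0,0,62, -23,21,0,0,0,0,62, -25,23,0,0,0,0,62, -27,25,0,0,0,0,62, -29,27,0,0,0,0,62, -31,29,0,0,0,0,62, -33,31,0,0,0,0,62, -35,33,0,0,0,0,62, -37,34,0,0,0,0,62, -39,36,0,0,0,0,62, -41,38,0,0,0,0,62]'
```

```text
t: 5.3
position: [642.7, 4.8, 93.3]
orientation: [0.367, 0.93, -0.0, -0.0]
force: [2.2, -1.0, 3.6]
grip_width: 61.9
grasp_force: 1.5
```

```bash
python3 -m pendant '[-2,2,0,0,0,0,62, -4,4,0,0,0,0,62, -6,5,0,0,0,0,62, -8,7,0,0,0,0,62, -10,9,0,0,0,0,62, -12,11,0,0,0,0,62, -14,13,0,0,0,0,62, -16,15,0,0,0,0,62, -18,17,0,0,0,0,62]'
python3 - <<'E'
from h import *
p=camera("scene");cv2.imwrite("pics/s3.png",cv2.resize(p["image"][180:320,200:390],None,fx=4,fy=4)[...,::-1])
E
```

```text
t: 6.2
position: [624.4, 21.9, 93.2]
orientation: [0.367, 0.93, -0.0, -0.0]
force: [-0.5, -0.1, 0.1]
grip_width: 61.9
grasp_force: 0.1
```

View pics/s3.png

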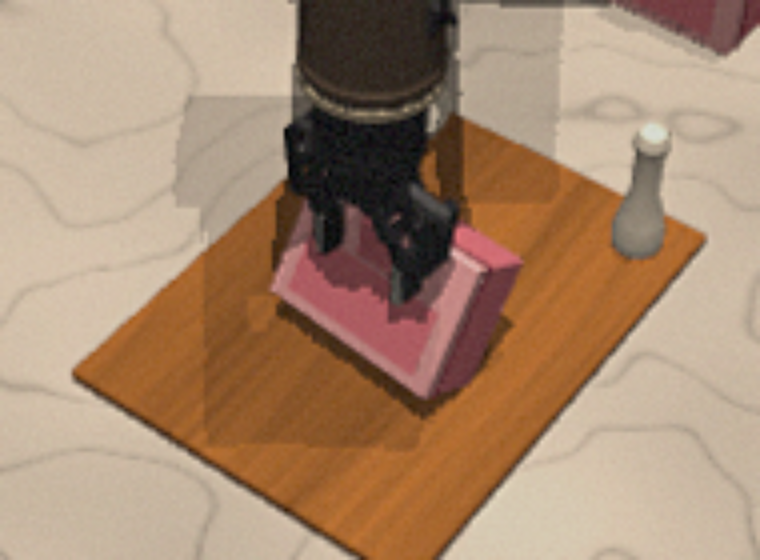

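It is tilted about 35–40° and contact force is near zero, so it looks to be falling. I'll advance slightly, then back off upwards.

```bash
python3 -m pendant '[-2,2,0,0,0,0,62, -3,3,0,0,0,0,62, -4,4,0,0,0,0,62, -4,4,0,0,0,0,62, -4,4,0,0,0,0,62, 0,0,30,0,0,0,62, 10,-10,80,0,0,0,62, 40,-40,120,0,0,0,0, 70,-70,150,0,0,0,0, 100,-100,150,0,0,0,0, 130,-130,150,0,0,0,0, 160,-160,150,0,0,0,0,  190,-190,150,0,0,0,0, 190,-190,150,0,0,0,0, 190,-190,150,0,0,0,0]'
python3 - <<'E'
from h import *
s=shots();out=[]
for n,(x,y) in(("top",(195,110)),("scene",(225,190))):
    p=s[n];out.append(cv2.resize(p["image"][y:y+120,x:x+120],(390,390),interpolation=3))
    for l in("lunch_box","box_center","latch_root","latch_tip"):
        print(n,l,[(np.round(d["xy"],1).tolist(),round(d["score"],2)) for d in spotter.mark_of(l,p)[:4]])
cv2.imwrite("pics/a4.png",np.hstack(out)[...,::-1])
E
```

```text
t: 7.75
position: [814.7, -169.2, 242.0]
orientation: [0.368, 0.93, -0.0, -0.001]
force: [0.5, 1.1, -0.7]
grip_width: -0.0
grasp_force: 0.0
top lunch_box [([260.8, 167.3], 0.85)]
top box_center [([244.6, 180.6], 0.58), ([406.1, 159.0], 0.27)]
top latch_root []
top latch_tip []
scene lunch_box [([362.8, 176.6], 0.67)]
scene box_center [([366.6, 159.8], 0.88), ([307.9, 244.8], 0.68)]
scene latch_root [([312.4, 233.0], 0.67), ([358.8, 160.2], 0.66), ([297.3, 253.2], 0.6)]
scene latch_tip [([299.8, 211.0], 0.57), ([317.8, 225.9], 0.55), ([360.2, 150.1], 0.41)]
```

View pics/a4.png

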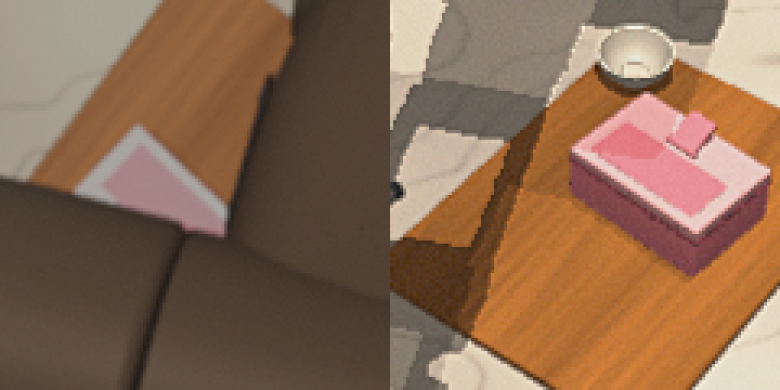

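The box lies flat on its base with the lid up. The latch is raised near the front edge, around (690,130) in the scene crop. The arm hides the top view, so I'll use the lid corners in the scene picture at the known height.

```bash
python3 - <<'E'
from h import *
S=camera("scene")
f=lambda c:np.array([(c[0]-390)/3.25+225,c[1]/3.25+190])
C=[onz(S,f(c),74) for c in((572,152),(698,232),(770,178),(648,95))];C=np.array(C);print(C.round(1))
back=(C[0]+C[1])/2;front=(C[2]+C[3])/2;n=front-back;print(np.linalg.norm(n),np.linalg.norm(C[1]-C[0]),np.degrees(np.arctan2(n[1],n[0])))
w=C[1]-C[0];print(np.degrees(np.arctan2(w[1],w[0])))
n/=np.linalg.norm(n);m=C.mean(0);w/=np.linalg.norm(w);print("center",m)
root=m+17.5*n;print("root",root, (proj(S,root)-[225,190])*3.25+[390,0])
for th in(.3,.45,.6,.8,1.0):
  for y in(-14,14):
    q=root+w*y+n*34*np.cos(th)+np.array([0,0,34*np.sin(th)]);print(th,y,((proj(S,q)-[225,190])*3.25+[390,0]).round(0))
for y in(-14,14):print("rootcorner",((proj(S,root+w*y)-[225,190])*3.25+[390,0]).round(0))
E
```

```text
[[556.5  -3.8  74. ]
 [651.2 104.   74. ]
 [586.9 171.1  74. ]
 [480.8  67.   74. ]]
98.23955702918526 143.52027441073275 135.43089222809243
48.6718453587063
center [568.84950318  84.57870712  74.        ]
root [556.38242403  96.85966544  74.        ] [684.07323852 152.78529008]
0.3 -14 [696. 120.]
0.3 14 [721. 134.]
0.45 -14 [695. 117.]
0.45 14 [720. 131.]
0.6 -14 [694. 115.]
0.6 14 [718. 129.]
0.8 -14 [691. 113.]
0.8 14 [716. 128.]
1.0 -14 [687. 113.]
1.0 14 [712. 127.]
rootcorner [672. 145.]
rootcorner [696. 160.]
```

```bash
python3 -c "
from h import *
p=camera('scene');cv2.imwrite('pics/s5.png',cv2.resize(p['image'][212:280,270:350],None,fx=8,fy=8,interpolation=3)[...,::-1])"
```

```text
(no output)
```

View pics/s5.png

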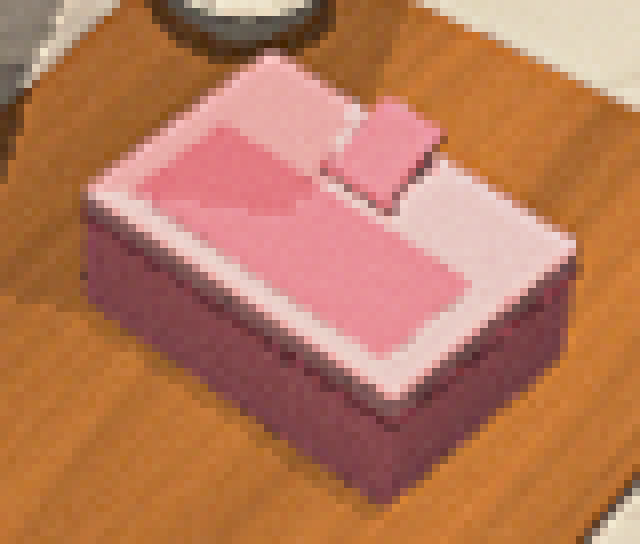

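The scene crop confirms it: box flat, latch hinge at about (357,190) and free end at about (415,115), matching the predicted root to within a pixel. Moving behind and above the hinge with closed fingers.

```bash
python3 -m pendant '[-254,259,-60,0,0,0,0, -254,259,-60,0,0,0,0, -254,259,-60,0,0,0,0, -254,259,-60,0,0,0,0, -254,259,-60,0,0,0,0, -254,259,-60,0,0,0,0, -254,259,-60,0,0,0,0, -254,259,-60,0,0,0,0, -254,259,-60,0,0,0,0, -254,259,-100,0,0,0,0, -254,259,-130,0,0,0,0, -254,259,-142,0,0,0,0, -254,259,-142,0,0,0,0, -254,259,-142,0,0,0,0]'
python3 -c "
from h import *
p=camera('scene');cv2.imwrite('pics/s6.png',cv2.resize(p['image'][195:285,260:360],None,fx=6,fy=6,interpolation=3)[...,::-1])"
```

```text
t: 9.75
position: [561.9, 90.4, 102.1]
orientation: [0.367, 0.93, 0.0, 0.0]
force: [0.8, -0.5, 0.2]
grip_width: 0.2
grasp_force: 0.0
```

View pics/s6.png

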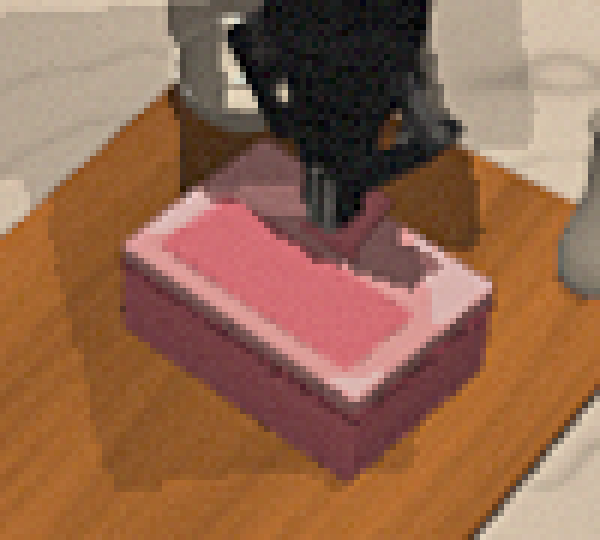

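The fingertip (at ~(335,225) in the crop) stands over the hinge, in line with the latch and not touching. Sweeping forward and down now.

```bash
python3 -m pendant '[-2,2,-2,0,0,0,0, -4,3,-4,0,0,0,0, -5,5,-6,0,0,0,0, -7,6,-8,0,0,0,0, -9,8,-10,0,0,0,0, -10,10,-12,0,0,0,0, -12,11,-14,0,0,0,0, -14,13,-16,0,0,0,0, -15,14,-17,0,0,0,0, -16,15,-18,0,0,0,0, -16,15,-18,0,0,0,0]'
```

```text
t: 10.9
position: [544.7, 105.8, 83.2]
orientation: [0.367, 0.93, -0.0, -0.0]
force: [0.4, -0.0, -0.0]
grip_width: -0.1
grasp_force: 0.0
```

```bash
python3 -m pendant '[-1,1,-1,0,0,0,0, -2,2,-2,0,0,0,0, -3,3,-3,0,0,0,0, -3,3,-3,0,0,0,0]'
```

```text
t: 11.3
position: [541.6, 108.8, 80.1]
orientation: [0.367, 0.93, -0.0, -0.0]
force: [-0.2, -0.5, 0.2]
grip_width: 0.1
grasp_force: 0.0
```

```bash
python3 -m pendant '[-1,1,-1,0,0,0,0, -1,1,-1,0,0,0,0, -1,1,-2,0,0,0,0, -1,1,-2,0,0,0,0]'
```

```text
t: 11.7
position: [541.6, 109.2, 79.6]
orientation: [0.367, 0.93, 0.0, 0.001]
force: [-3.8, -9.1, 25.4]
grip_width: -0.1
grasp_force: 13.0
```

```bash
python3 -c "
from h import *
p=camera('scene');cv2.imwrite('pics/s7.png',cv2.resize(p['image'][195:285,260:360],None,fx=6,fy=6,interpolation=3)[...,::-1])"
```

```text
(no output)
```

View pics/s7.png

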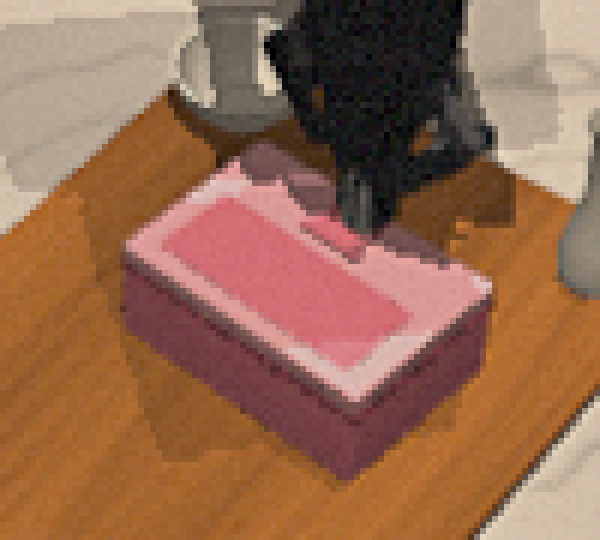

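The finger presses the latch flat: 25 N at z 79.6, against 80 mm expected for the shut face. Holding briefly, then lifting straight up and away.

```bash
python3 -m pendant '[0,0,0,0,0,0,0, 0,0,0,0,0,0,0, 0,0,5,0,0,0,0, 0,0,20,0,0,0,0, 0,0,60,0,0,0,0, 0,0,110,0,0,0,0, 0,0,150,0,0,0,0, 120,-120,150,0,0,0,0, 120,-120,150,0,0,0,0, 180,-180,150,0,0,0,0, 180,-180,150,0,0,0,0, 180,-180,150,0,0,0,0, 180,-180,150,0,0,0,0, 180,-180,150,0,0,0,0]'
python3 -c "
from h import *
p=camera('scene');cv2.imwrite('pics/s8.png',cv2.resize(p['image'][190:285,240:385],None,fx=5.5,fy=5.5,interpolation=3)[...,::-1])"
```

```text
t: 13.15
position: [720.9, -71.4, 227.3]
orientation: [0.368, 0.93, -0.0, -0.001]
force: [-1.3, 0.3, 0.4]
grip_width: -0.1
grasp_force: 0.0
```

View pics/s8.png

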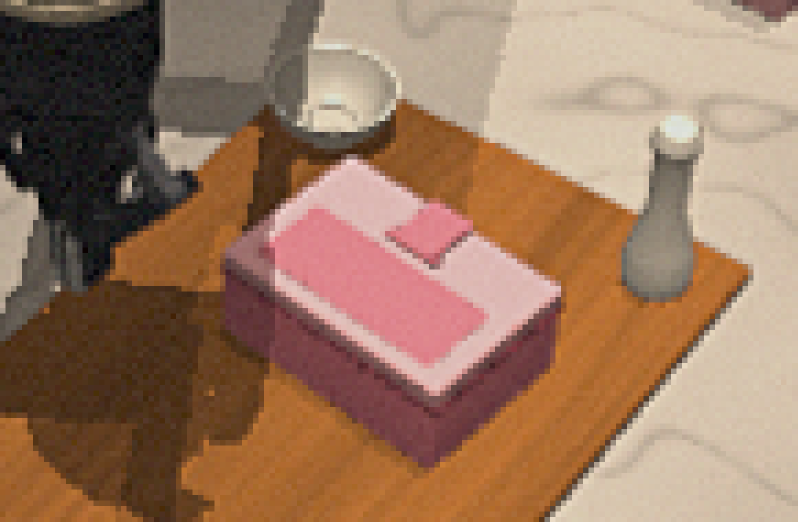

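The latch at ~(430,235) lies flat on the lid. The box is flat on the board, the bowl and pestle are in place, and the arm is clear.

```bash
python3 -c "
from plant import job
print(job.job_done())"
```

```text
the job is handed in; nothing more can be done
None
```

I pushed the small pink lunch box over onto its base with the lid up, pressed its latch flat, and handed the job in at about 13 s; the final picture shows the bowl and pestle where they were, and the hand-in returned no verdict.

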